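# Index the swivel work holder to its next notch

## Task

Turn the swivel holder with the plaster model clockwise (seen from above) to its next notch: pull the red ring straight up until the locking pin is clear, swing the arm round and let the spring drive the pin fully home in the first notch you come to, then let go. Find that notch by feel and stop as soon as it clicks in, never forcing the pin sideways, and leave the other things on the bench alone.

Things in the scene. Friction and masses are not known exactly. Their poses are not given: they have to be found in the camera images.
- swivel_base: green round base plate, 330 mm across, 20 mm thick, bolted to the bench. Origin: on the vertical swivel axis, at bench height; z up. In its frame the turret arm at swivel angle t (clockwise seen from above) points along (-sin t, -cos t): along -y at t = 0.
- rib_start (a point): a point on the index rib, at the first notch, level with the rib's top: 130 mm from the swivel axis, 36 mm above the bench. The rib is 24 mm wide and runs clockwise from here on a 130 mm radius, first steel, then brass, flat on top, with 11 mm wide notches. The brass part is adjustable and where it was clamped is not measured: see turret.
- turret (a joint): swivel angle in rad, growing clockwise from above. It starts at about 0 with the pin in the first notch. The next notch is somewhere between 0.66 and 0.87 rad (38 to 50 degrees); another, not wanted, is 0.42 rad beyond that one. End stops at -0.25 and 1.42. Friction holds the turret where it is left; turning it takes about 2 N at the ring, about 4 N with the pin riding on the rib.
- boss_top (a point): centre of the top of the dark boss that guides the plunger: 34 mm across, 75 mm above the bench, 130 mm from the swivel axis, at the end of the turret's aluminium arm (30 mm wide, top 54 mm above the bench, end 143 mm from the axis). On the axis the turret carries a white plaster model, 90 mm across, top 160 mm above the bench.
- plunger (a joint): height of the spring plunger (ring, stem and pin move as one) above its fully home position, m: 0 home in a notch, about 0.012 when the pin tip rides on top of the rib, 0.022 at most. The 8 mm pin with round tip sinks 12 mm into a notch with 1.5 mm play either side. The spring pulls down with 8.4 N at 0 plus 0.3 N for each mm.
- pin: the steel locking pin, 8 mm across, under the boss; origin on the pin's axis, at bench height when home. z up. It may bear at most 30 N against the rib and the notch walls.
- ring_centre (a point): centre of the red pull ring on the plunger, 108 mm above the bench when home, 130 mm from the axis. The ring stands upright in the plane that holds the swivel axis: 46 mm across outside, of 10 mm round bar, so 10 mm thick along the swing direction; its top is 23 mm above this point. Pinch its two sides from above; it may also be pushed along sideways while the pin slides on the rib.
- tape_roll: cream roll of masking tape standing flat, 104 mm across, 48 mm high; origin at the centre of its underside. Leave it alone.
- mixing_cup: white open cup, 76 mm across, 95 mm high; origin at the centre of its underside. Leave it alone.
- file_driver: red-handled screwdriver lying on the bench, about 200 mm long, 26 mm thick; origin under its middle, long axis x. Leave it alone.
- resin_jar: small jar with amber glass, white cap and white label, 64 mm across, about 90 mm high; origin at the centre of its underside. Leave it alone.

How it is judged:
By the outcome, as a careful person would: the job done as asked, in the order asked, and still so for the second after the job is handed in, with the robot touching nothing.
It also fails if it takes over 48 s, if anything falls off the work surface, if the arm or the gripper's body presses on something with over 40 N, if the wrist force passes 120 N, or if a joint passes its speed limit or range.

## Robot

A 6-joint arm with a two-finger parallel gripper is mounted at the origin on the work surface. World frame = base frame: x ahead of the robot, y to its left, z up, the work surface at z = 0. Lengths are in m, angles in rad, forces in N, time in s.
With the tool pointing down it reaches from about 0.425 to 0.95 m from the base axis. Payload 3.5 kg.
Tool frame: the origin (TCP) lies on the mounting face of the last link; the fingertips stand 173 mm ahead of it and the grasp point (between the pads) lies 155 mm ahead of it (ctrl.grip_depth is the z of the grasp point in the tool frame, in m); z points along the fingers, y is the line along which they close (so a half turn about z gives the same grasp; the last joint's range is limited). The gripper opens to 85 mm and grips with 20 to 120 N. Pads are 22 mm wide; open, the fingers measure 114 mm over their backs; the gripper's body (76 mm by 85 mm) begins 54 mm behind the grasp point. The pads swing forward as they close: fully open they stand 13 mm farther back than shut.
Start: joints at [-1.317, 0.286, 1.577, -0, 1.279, -0.15], TCP at [0.265, -0.621, 0.405] pointing down, gripper open.
Joint ranges: [-2.77, 2.77], [-0.9, 2.22], [0.21, 2.48], [-1.53, 4.67], [0.24, 2.81], [-2.84, 2.84]. Speed limits (rad/s): [2.79, 2.79, 3.14, 3.14, 3.14, 3.14].

## Interface

Orientations are given as a unit quaternion [w, x, y, z].
In Python, from station import ctrl gives the robot as it stands.
- The arm moves only by the shell command python3 -m pendant 'ROWS' [FORCE]. ROWS is JSON, a list that holds one entry, the list of rows, each a list of 7 numbers: the closure, from 0 (fully open) to 1 (shut), then the shift along the tool's x, y, z in m, then the turn, a rotation vector about the tool's x, y, z in rad. A call has 1 to 5 rows; each row is the pose to reach, as a shift and turn from the pose commanded when the call began, along the tool's axes at that moment; what a row does not reach only later rows make up. A row lasts 1/10 s, in which the tool goes at most 50 mm and 8.59 degrees, less where a joint would pass 70% of its speed; a pose out of reach is approached as far as the arm can. A call with a gripper value outside its range is refused whole. The fingers move at their own pace and stop on an object; FORCE is the grip in N (left out, the last holds). Time passes only in rows, so rows that repeat a pose let the fingers close. It gives the time, the measured TCP pose, the force, the opening and the grip force at its end, in the units of the state.
- ctrl.state(): the state, without advancing time (a new reading comes with each control period).
- ctrl.snapshot(name): name is "scene" or "top" or "wrist"; returns the picture (400x640x3 uint8, blue, green, red); there is no depth.
- ctrl.calibration(name): a dict with "intrinsics" (3x3 intrinsics, pixels), "k1" (the pictures are not rectified: a ray, as slopes to the right and down, at radius r is drawn at 1 + k1 r^2 times it, then the intrinsics apply), "world_from_camera" (4x4, takes a point from camera to world coordinates). Camera axes: x right, y down, z forward; pixel columns grow to the right and rows downward; lengths in m; the calibration is good to about 2 mm. A picture is of the moment at which its call begins: read the wrist's pose just before it. calibration takes no time and is no camera call; for the wrist camera it gives the pose at the moment of the call.
- ctrl.close_job(): hands the job in; it is judged then, once.
The state is a dict: "clock": time; "joint_positions": joint angles; "dq": joint speeds; "joint_efforts": joint torques, N m; "tool_pos": TCP position; "ee_rot": TCP orientation; "contact_force": force on the tool from outside, world axes, zero at the start; "wrist_torque": the same for the moment, N m; "finger_gap": opening from 0.0 (shut) to 1.0 (fully open); "grasp_force": force on a finger pad.
Only numpy, scipy, OpenCV 4.12 (cv2) and the standard library are available. Lean on these libraries where they do the work, as an engineer would, in place of code of your own. Each camera call takes 0.05 s, during which the arm holds its last target. There are 200 camera calls.

## Working session

There is one attempt and no reset: what is moved stays moved. The work goes in short steps, Python scripts to look and compute and a shell command to move; the robot and the scene stay as the last step left them, time stands still between calls to the robot, and variables do not carry over. Pictures are saved under pics/ and viewed, at most 10 in all, crops included, and the job is handed in when it is done.

```bash
mkdir -p pics; ls; python3 - <<'E'
from station import ctrl
import cv2, numpy as np
np.set_printoptions(precision=4,suppress=True)
for n in("top","scene"):
    im=ctrl.snapshot(n); cv2.imwrite(f"pics/{n}0.png",im)
    c=ctrl.calibration(n); print(n,c)
s=ctrl.state(); print(s)
E
```

```text
pics
top {'intrinsics': array([[398.1713,   0.    , 318.5149],
       [  0.    , 398.1713, 200.0546],
       [  0.    ,   0.    ,   1.    ]]), 'k1': -0.07029052748771401, 'world_from_camera': array([[-0.0088, -0.9922,  0.1244,  0.4461],
       [-0.9999,  0.0072, -0.0136,  0.0595],
       [ 0.0126, -0.1245, -0.9921,  1.0389],
       [ 0.    ,  0.    ,  0.    ,  1.    ]])}
scene {'intrinsics': array([[419.1941,   0.    , 315.6119],
       [  0.    , 419.1941, 201.6089],
       [  0.    ,   0.    ,   1.    ]]), 'k1': -0.08753775835732144, 'world_from_camera': array([[ 0.681 ,  0.5948, -0.4272,  1.0624],
       [ 0.7322, -0.5632,  0.383 , -0.3807],
       [-0.0128, -0.5736, -0.819 ,  1.0728],
       [ 0.    ,  0.    ,  0.    ,  1.    ]])}
{'clock': 0.1, 'joint_positions': array([-1.317 ,  0.2871,  1.5781,  0.    ,  1.2786, -0.15  ]), 'dq': array([-0.0003, -0.0018, -0.0046,  0.0002, -0.0009, -0.0008]), 'joint_efforts': array([  0.0013, -40.7294, -29.3698,  -0.0001,   0.0034,   0.    ]), 'tool_pos': array([ 0.2652, -0.6205,  0.4035]), 'ee_rot': array([-0.0011,  0.9797,  0.2005, -0.    ]), 'contact_force': array([ 0.0723,  0.1556, -0.2528]), 'wrist_torque': array([0.0044, 0.019 , 0.0095]), 'grasp_force': 0.0, 'finger_gap': 1.001309735569147}
```

View pics/top0.png

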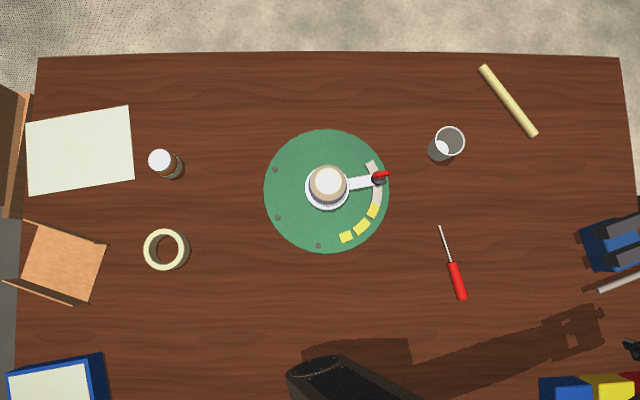

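View pics/scene0.png

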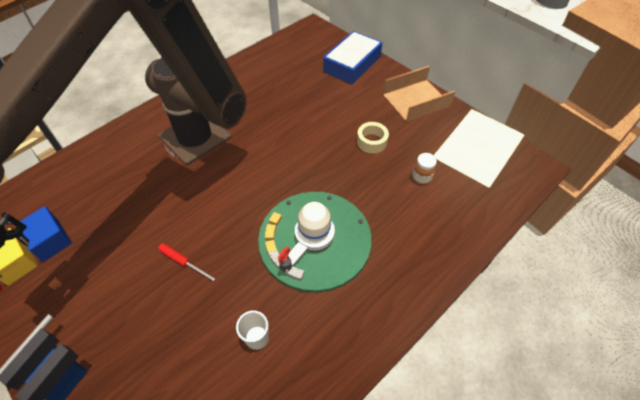

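The top view shows the green base at about (326,191), the ring at (381,176), and the brass segments with gaps near (370,218) and (354,233). In the scene view the ring is at about (284,255).

```bash
cat > h.py <<'E'
import cv2, numpy as np
from station import ctrl
np.set_printoptions(precision=4,suppress=True)
def rays(c,px):
    K=c["intrinsics"]; px=np.asarray(px,float).reshape(-1,2)
    D=np.array([c["k1"],0,0,0])
    n=cv2.undistortPoints(px[:,None],K,D)[:,0]
    T=c["world_from_camera"]
    return T[:3,3],np.c_[n,np.ones(len(n))]@T[:3,:3].T
def plane(c,px,z):
    o,d=rays(c,px); return o+d*((z-o[2])/d[:,2])[:,None]
def tri(c1,p1,c2,p2):
    o,d=rays(c1,p1);q,e=rays(c2,p2);d=d[0];e=e[0]
    s=np.linalg.lstsq(np.c_[d,-e],q-o,rcond=None)[0]
    a=o+s[0]*d;b=q+s[1]*e; return (a+b)/2,np.linalg.norm(a-b)
def mask(im,lo,hi): return cv2.inRange(cv2.cvtColor(im,cv2.COLOR_BGR2HSV),lo,hi)
def red(im): return mask(im,(0,140,90),(7,255,255))|mask(im,(174,140,90),(180,255,255))
def circ(P):
    A=np.c_[2*P[:,:2],np.ones(len(P))]; s=np.linalg.lstsq(A,(P[:,:2]**2).sum(1),rcond=None)[0]
    return s[:2],np.sqrt(s[2]+s[:2]@s[:2])
def biggest(m):
    return max(cv2.findContours(m,cv2.RETR_EXTERNAL,cv2.CHAIN_APPROX_NONE)[0],key=cv2.contourArea)[:,0]
E
python3 - <<'E'
from h import *
R={}
for n,z in(("top",0),("scene",0)):
    im=cv2.imread(f"pics/{n}0.png"); c=ctrl.calibration(n)
    g=mask(im,(50,60,30),(90,255,200)); k=biggest(g)
    k=cv2.convexHull(k)[:,0]
    P=plane(c,k,0.018); C,r=circ(P)
    res=abs(np.linalg.norm(P[:,:2]-C,axis=1)-r); P=P[res<0.004]; C,r=circ(P)
    print(n,"base",C,r,len(P))
    m=red(im); nn,l,st,ce=cv2.connectedComponentsWithStats(m)
    for i in range(1,nn):
        if st[i,4]>15: print(st[i],ce[i],plane(c,ce[i],.108)[0])
    if n=="top":
        y=mask(im,(20,90,120),(35,255,255)); nn,l,st,ce=cv2.connectedComponentsWithStats(y)
        for i in range(1,nn):
            if st[i,4]>15 and 320<ce[i,0]<400:
                q=np.argwhere(l==i)[:,::-1]; P=plane(c,q,.036)[:,:2]-C
                a=np.unwrap(np.arctan2(-P[:,0],-P[:,1])) # clockwise from -y
                rr=np.linalg.norm(P,axis=1); k=abs(rr-.13)<.006
                print("brass",ce[i],rr.mean(),"ang from -y cw",a[k].min(),a[k].max())
    cv2.imwrite(f"pics/{n}c.png",cv2.resize(im[110:270,240:410] if n=="top" else im[180:300,240:390],None,fx=4.5 if n=="scene" else 3.7,fy=4.5 if n=="scene" else 3.7,interpolation=cv2.INTER_CUBIC))
E
```

```text
top base [0.6006 0.0259] 0.16365775065808275 47
[372 170  19   9 105] [381.3524 174.0286] [ 0.6243 -0.1037  0.108 ]
[447 261  21  40 422] [457.1611 280.7986] [ 0.3705 -0.2753  0.108 ]
[629 377  11  16  59] [636.1695 384.3729] [ 0.1101 -0.714   0.108 ]
brass [372.4926 210.5   ] 0.13029051252369786 ang from -y cw 0.3183336296219441 0.5851534710697168
brass [361.023  226.0805] 0.1299815817388968 ang from -y cw 0.6628510310187815 1.0089758958959292
brass [345.192 236.224] 0.12987872384037327 ang from -y cw 1.0820234567581826 1.3247594784925423
scene base [0.6028 0.0232] 0.16452175698065016 45
[157 243  33  24 372] [172.793  254.0806] [ 0.4245 -0.3163  0.108 ]
[279 247  11  15 104] [283.7404 254.0673] [ 0.6239 -0.1025  0.108 ]
[  0 284   3   8  18] [  0.7778 288.0556] [ 0.1944 -0.7169  0.108 ]
```

View pics/topc.png

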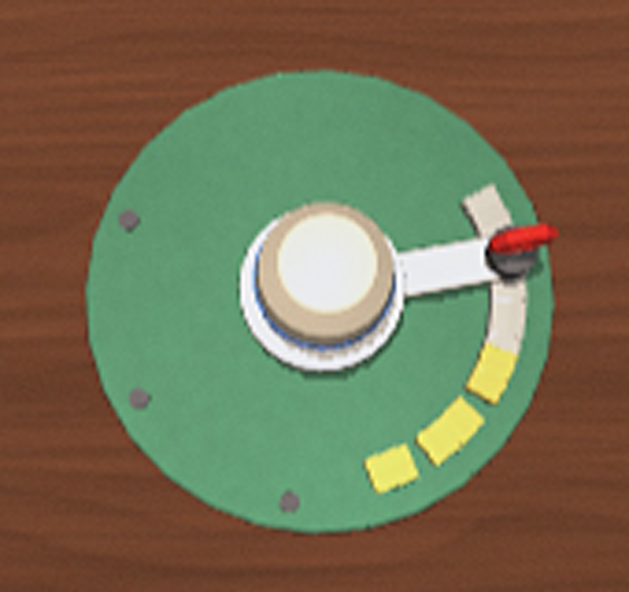

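The crop shows the steel part, then brass with notch gaps at about 0.80 rad and 1.22 rad from the arm. That matches the 0.42 rad spacing. Base centre is about (0.602, 0.025) and the ring about (0.624, -0.103), which gives a radius of 130 mm as expected.

```bash
cat >> h.py <<'E'
from scipy.spatial.transform import Rotation as Ro
C=np.array([.6017,.0246]); T0=-0.174
def goal(t,zg,r=.130,c=None,t0=None):
    """print shift/turn to put the grasp point at ring angle t, height zg"""
    c=C if c is None else c; a=(T0 if t0 is None else t0)+t
    u=np.array([-np.sin(a),-np.cos(a),0]); tg=np.array([-np.cos(a),np.sin(a),0])
    Rg=np.c_[-u,-tg,[0,0,-1]]
    s=ctrl.state(); q=s["ee_rot"]; R=Ro.from_quat([q[1],q[2],q[3],q[0]])
    p=np.r_[c+r*u[:2],zg+ctrl.grip_depth]
    print("shift",R.inv().apply(p-s["tool_pos"]),"turn",(R.inv()*Ro.from_matrix(Rg)).as_rotvec(),"t",s["clock"],"F",s["contact_force"],"tcp",s["tool_pos"])
E
python3 -c "
from h import *
goal(0,.235)"
```

```text
shift [ 0.5333 -0.3344  0.0147] turn [-0.0016 -0.0017 -1.341 ] t 0.1 F [ 0.0723  0.1556 -0.2528] tcp [ 0.2652 -0.6205  0.4035]
```

```bash
python3 -m pendant '[[[0,0.038,-0.024,0,0,0,-0.12],[0,0.076,-0.048,0,0,0,-0.24],[0,0.114,-0.072,0,0,0,-0.36],[0,0.152,-0.096,0,0,0,-0.48],[0,0.19,-0.12,0,0,0,-0.6]]]' 40 
python3 -c "
from h import *
goal(0,.235)"
```

```text
clock: 0.6
tool_pos: [0.3934, -0.434, 0.4041]
ee_rot: [-0.0, 0.876, 0.483, 0.0]
contact_force: [0.5, -0.7, 0.5]
finger_gap: 0.999
grasp_force: 0.0
shift [0.4027 0.019  0.0146] turn [-0.0006 -0.0008 -0.7365] t 0.6 F [ 0.5215 -0.7052  0.5063] tcp [ 0.3934 -0.434   0.4041]
```

```bash
python3 -m pendant '[[[0,0.04,0.002,0,0,0,-0.12],[0,0.08,0.004,0,0,0,-0.24],[0,0.12,0.006,0,0,0,-0.36],[0,0.16,0.008,0,0,0,-0.48],[0,0.2,0.01,0.005,0,0,-0.6]]]' >/dev/null
python3 -c "
from h import *
goal(0,.235)"
```

```text
shift [0.163  0.1211 0.0103] turn [ 0.0007  0.0007 -0.1361] t 1.1 F [ 1.1907 -0.7595  0.2014] tcp [ 0.5094 -0.2709  0.4   ]
```

```bash
python3 -m pendant '[[[0,0.035,0.026,0.002,0,0,-0.05],[0,0.075,0.055,0.004,0,0,-0.1],[0,0.115,0.085,0.006,0,0,-0.136],[0,0.15,0.112,0.01,0,0,-0.136],[0,0.162,0.121,0.01,0,0,-0.136]]]' >/dev/null
python3 -m pendant '[[[0,0,0,0,0,0,0],[0,0,0,0,0,0,0]]]' >/dev/null
python3 - <<'E'
from h import *
goal(0,.235)
c=ctrl.calibration("wrist"); im=ctrl.snapshot("wrist"); cv2.imwrite("pics/w1.png",im); print(c)
m=red(im); nn,l,st,ce=cv2.connectedComponentsWithStats(m)
for i in range(1,nn):
    if st[i,4]>60: print(st[i],ce[i],plane(c,ce[i],.108)[0],plane(c,ce[i],.131)[0])
E
```

```text
shift [ 0.0036  0.0009 -0.0003] turn [-0.0012  0.0003 -0.005 ] t 1.8 F [-0.7785 -0.1625 -0.0375] tcp [ 0.6239 -0.1071  0.3894]
{'intrinsics': array([[307.73  ,   0.    , 318.5066],
       [  0.    , 307.73  , 197.6483],
       [  0.    ,   0.    ,   1.    ]]), 'k1': 0.0033001883852663335, 'world_from_camera': array([[ 0.9854,  0.1643,  0.0441,  0.6121],
       [ 0.1701, -0.9504, -0.2603, -0.0414],
       [-0.0009,  0.264 , -0.9645,  0.3574],
       [ 0.    ,  0.    ,  0.    ,  1.    ]])}
[315 164  13  55 667] [321.0255 191.1499] [ 0.6246 -0.1028  0.108 ] [ 0.6235 -0.0972  0.131 ]
[  46  281   90   28 1523] [ 89.6211 293.7177] [ 0.4321 -0.2345  0.108 ] [ 0.4487 -0.2167  0.131 ]
```

View pics/w1.png

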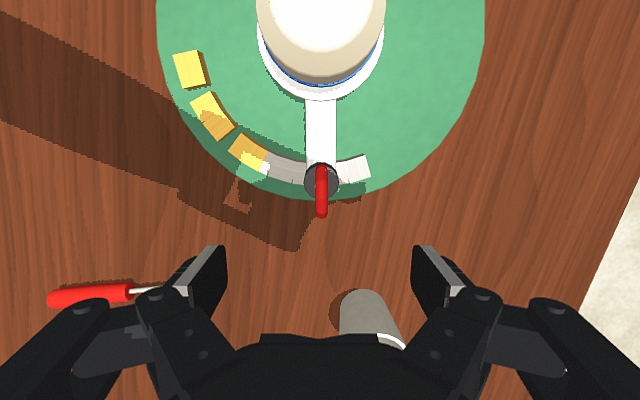

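The wrist view shows the ring edge-on at (321,191) between the open pads, aligned. The cast ray gives (0.6246, -0.1028), which agrees with the other views to within 1 mm. I'll descend now.

```bash
python3 -m pendant '[[[0,0.003,0.001,0.03,0,0,-0.005],[0,0.003,0.001,0.065,0,0,-0.005],[0,0.003,0.001,0.095,0,0,-0.005],[0,0.003,0.001,0.112,0,0,-0.005],[0,0.003,0.001,0.115,0,0,-0.005]]]' 30 >/dev/null
python3 -m pendant '[[[0.4,0,0,0,0,0,0],[0.6,0,0,0,0,0,0],[0.6,0,0,0,0,0,0]]]'
python3 - <<'E'
from h import *
goal(0,.12)
c=ctrl.calibration("wrist"); im=ctrl.snapshot("wrist"); cv2.imwrite("pics/w2.png",im)
m=red(im); nn,l,st,ce=cv2.connectedComponentsWithStats(m)
for i in range(1,nn):
    if st[i,4]>60: print(st[i],ce[i],plane(c,ce[i],.12)[0])
E
```

```text
clock: 2.65
tool_pos: [0.6254, -0.1037, 0.277]
ee_rot: [0.002, 0.643, 0.766, 0.001]
contact_force: [-0.1, -0.8, 0.1]
finger_gap: 0.513
grasp_force: 0.0
shift [ 0.0004 -0.0011  0.0023] turn [ 0.0033  0.0018 -0.0001] t 2.65 F [-0.1289 -0.8027  0.1442] tcp [ 0.6254 -0.1037  0.277 ]
[ 306  206   23   95 2017] [316.8825 253.4343] [ 0.6237 -0.0972  0.12  ]
[   0  347   60   36 1223] [ 21.4881 361.5233] [ 0.4914 -0.1789  0.12  ]
```

View pics/w2.png

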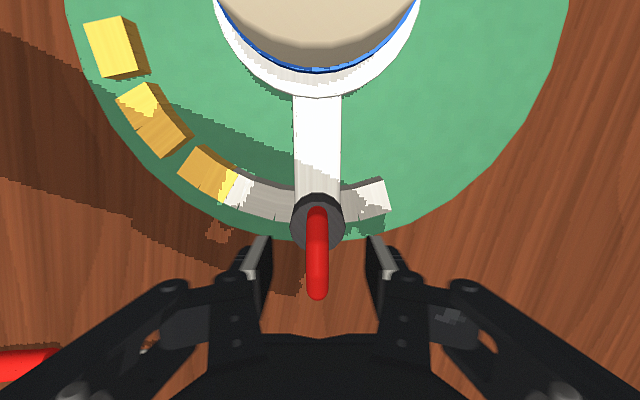

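The ring is at column 317 and the pads' midpoint is at about 318.5, so I'll shift 1 mm along -y and close.

```bash
python3 -m pendant '[[[0.75,0,-0.001,0.002,0,0,0],[0.8,0,-0.001,0.002,0,0,0],[1,0,-0.001,0.002,0,0,0],[1,0,-0.001,0.002,0,0,0],[1,0,-0.001,0.002,0,0,0]]]' 35
python3 -m pendant '[[[1,0,0,0,0,0,0],[1,0,0,0,0,0,0]]]'; python3 -c "
from h import *
goal(0,.12)"
```

```text
clock: 3.2
tool_pos: [0.6241, -0.1033, 0.2729]
ee_rot: [0.001, 0.643, 0.766, 0.001]
contact_force: [4.1, 1.0, -1.3]
finger_gap: 0.107
grasp_force: 34.0
clock: 3.4
tool_pos: [0.6241, -0.1034, 0.273]
ee_rot: [0.001, 0.643, 0.766, 0.001]
contact_force: [5.1, 1.8, -1.4]
finger_gap: 0.101
grasp_force: 34.0
shift [-0.0001  0.0001 -0.0017] turn [ 0.0018  0.0001 -0.0002] t 3.4 F [ 5.0842  1.8071 -1.4115] tcp [ 0.6241 -0.1034  0.273 ]
```

```bash
python3 -m pendant '[[[1,0,0.0005,-0.003,0,0,0],[1,0,0.0005,-0.007,0,0,0],[1,0,0.0005,-0.011,0,0,0],[1,0,0.0005,-0.015,0,0,0],[1,0,0.0005,-0.018,0,0,0]]]' 50
python3 -m pendant '[[[1,0,0,0,0,0,0],[1,0,0,0,0,0,0]]]'; python3 - <<'E'
from h import *
goal(0,.138)
c=ctrl.calibration("wrist"); im=ctrl.snapshot("wrist"); cv2.imwrite("pics/w3.png",im)
E
```

```text
clock: 3.9
tool_pos: [0.623, -0.1036, 0.2864]
ee_rot: [-0.002, 0.644, 0.765, -0.002]
contact_force: [4.1, -3.2, -14.0]
finger_gap: 0.1
grasp_force: 49.5
clock: 4.1
tool_pos: [0.6229, -0.1037, 0.2866]
ee_rot: [-0.002, 0.644, 0.765, -0.001]
contact_force: [5.0, -1.8, -13.7]
finger_gap: 0.1
grasp_force: 49.5
shift [ 0.      0.0013 -0.0062] turn [-0.0053 -0.0018 -0.0014] t 4.1 F [  4.9858  -1.7904 -13.7239] tcp [ 0.6229 -0.1037  0.2866]
```

View pics/w3.png

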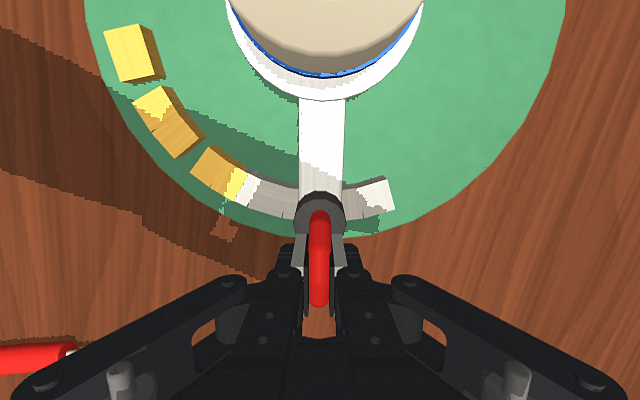

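The ring is held at column 319 and the plunger is lifted with the spring pull showing (14 N). I'll lift a little more for clearance, then start the swing.

```bash
python3 -m pendant '[[[1,0,0.0005,-0.002,0,0,0],[1,0,0.0005,-0.003,0,0,0],[1,0,0.0005,-0.003,0,0,0]]]'; python3 -c "
from h import *
goal(0,.1345)
goal(0.1,.1345)"
```

```text
clock: 4.45
tool_pos: [0.6233, -0.1036, 0.2906]
ee_rot: [-0.003, 0.643, 0.766, -0.002]
contact_force: [0.7, -2.7, -15.3]
finger_gap: 0.098
grasp_force: 49.4
shift [-0.      0.0009  0.0014] turn [-0.0068 -0.0019 -0.0005] t 4.45 F [  0.7299  -2.7308 -15.3457] tcp [ 0.6233 -0.1036  0.2906]
shift [ 0.0006 -0.0121  0.0015] turn [-0.0069 -0.0016  0.0995] t 4.45 F [  0.7299  -2.7308 -15.3457] tcp [ 0.6233 -0.1036  0.2906]
```

```bash
python3 -m pendant '[[[1,0,-0.0026,0,0,0,0.02],[1,0.0001,-0.0052,0,0,0,0.04],[1,0.0003,-0.0091,0,0,0,0.07],[1,0.0006,-0.013,0,0,0,0.1]]]'; python3 -c "
from h import *
goal(0.1,.1345)"
```

```text
clock: 4.85
tool_pos: [0.6113, -0.1048, 0.2934]
ee_rot: [-0.0, 0.681, 0.732, -0.0]
contact_force: [3.2, -2.1, -15.3]
finger_gap: 0.1
grasp_force: 48.5
shift [-0.0002  0.      0.0042] turn [-0.0009 -0.0004 -0.0019] t 4.85 F [  3.2327  -2.1284 -15.3244] tcp [ 0.6113 -0.1048  0.2934]
```

```bash
python3 -m pendant '[[[1,0.0001,-0.0052,0.001,0,0,0.04],[1,0.0004,-0.0104,0.002,0,0,0.08],[1,0.0009,-0.0155,0.003,0,0,0.12],[1,0.0017,-0.0207,0.003,0,0,0.16],[1,0.0026,-0.0258,0.003,0,0,0.2]]]'; python3 -c "
from h import *
goal(0.3,.1345)"
```

```text
clock: 5.35
tool_pos: [0.5853, -0.104, 0.291]
ee_rot: [-0.0, 0.751, 0.66, -0.0]
contact_force: [1.9, -0.3, -15.1]
finger_gap: 0.102
grasp_force: 48.5
shift [-0.0003  0.0001  0.0018] turn [-0.0004 -0.0003 -0.0024] t 5.35 F [  1.9011  -0.27   -15.0525] tcp [ 0.5853 -0.104   0.291 ]
```

```bash
python3 -m pendant '[[[1,0.0001,-0.0052,0,0,0,0.04],[1,0.0004,-0.0104,0,0,0,0.08],[1,0.0009,-0.0155,0,0,0,0.12],[1,0.0017,-0.0207,0,0,0,0.16],[1,0.0026,-0.0258,0,0,0,0.2]]]' >/dev/null
python3 -m pendant '[[[1,0,0,0,0,0,0],[1,0,0,0.002,0,0,0],[1,0,0,0.004,0,0,0],[1,0,0,0.004,0,0,0]]]'; python3 -c "
from h import *
goal(0.5,.130)"
```

```text
clock: 6.25
tool_pos: [0.5603, -0.0982, 0.2861]
ee_rot: [-0.001, 0.812, 0.583, -0.001]
contact_force: [-1.4, 0.7, -13.2]
finger_gap: 0.102
grasp_force: 48.8
shift [-0.0004 -0.0002  0.0014] turn [-0.0025 -0.0003  0.0003] t 6.25 F [ -1.3933   0.7347 -13.2089] tcp [ 0.5603 -0.0982  0.2861]
```

```bash
python3 -m pendant '[[[1,0,0,0.001,0,0,0],[1,0,0,0.002,0,0,0],[1,0,0,0.002,0,0,0]]]'; python3 -m pendant '[[[1,0,0,0.001,0,0,0],[1,0,0,0.0025,0,0,0],[1,0,0,0.0025,0,0,0]]]'
```

```text
clock: 6.55
tool_pos: [0.5607, -0.0983, 0.2849]
ee_rot: [-0.0, 0.812, 0.583, -0.0]
contact_force: [-3.2, 1.7, -11.9]
finger_gap: 0.103
grasp_force: 48.9
clock: 6.85
tool_pos: [0.5609, -0.0984, 0.2844]
ee_rot: [-0.0, 0.812, 0.583, -0.0]
contact_force: [-8.6, 2.6, -2.2]
finger_gap: 0.101
grasp_force: 50.1
```

The pin is riding on the rib and the vertical load has gone. Next I'll loosen the fingers so the ring can slide between the pads.

```bash
python3 -m pendant '[[[0.83,0,0,0,0,0,0],[0.83,0,0,0,0,0,0],[0.83,0,0,0.003,0,0,0],[0.83,0,0,0.003,0,0,0]]]' 30;  python3 -c "
from h import *
goal(0.5,.1264)
print(ctrl.state()['finger_gap'])"
```

```text
clock: 7.25
tool_pos: [0.5615, -0.0989, 0.2806]
ee_rot: [0.002, 0.813, 0.583, 0.001]
contact_force: [-0.1, -0.3, 0.1]
finger_gap: 0.171
grasp_force: 0.0
shift [-0.0001 -0.0015 -0.0005] turn [ 0.0043  0.0001 -0.0002] t 7.25 F [-0.0597 -0.2628  0.1326] tcp [ 0.5615 -0.0989  0.2806]
0.17084868035946005
```

```bash
cat > guard.py <<'E'
from h import *
import sys
s=ctrl.state(); q=s["ee_rot"]; R=Ro.from_quat([q[1],q[2],q[3],q[0]])
f=R.inv().apply(s["contact_force"]); d=(s["tool_pos"][:2]-C); t=np.arctan2(-d[0],-d[1])-T0
print("clk %.2f t %.4f r %.4f z %.4f"%(s["clock"],t,np.hypot(*d),s["tool_pos"][2]),"F tool",f)
sys.exit(abs(f[1])>float(sys.argv[1]))
E
python3 -m pendant '[[[0.83,0,-0.0026,0,0,0,0.02],[0.83,0.0001,-0.0052,0,0,0,0.04],[0.83,0.0002,-0.0078,0,0,0,0.06]]]' >/dev/null; python3 guard.py 8 &&
python3 -m pendant '[[[0.83,0,-0.0026,0,0,0,0.02],[0.83,0.0001,-0.0052,0,0,0,0.04],[0.83,0.0002,-0.0078,0,0,0,0.06]]]' >/dev/null; python3 guard.py 8 &&
python3 -m pendant '[[[0.83,0,-0.0026,0,0,0,0.02],[0.83,0.0001,-0.0052,0,0,0,0.04]]]' >/dev/null; python3 guard.py 8
```

```text
clk 7.55 t 0.5451 r 0.1298 z 0.2803 F tool [1.1398 7.9077 2.5667]
clk 7.55 t 0.5451 r 0.1298 z 0.2803 F tool [1.1398 7.9077 2.5667]
clk 7.55 t 0.5451 r 0.1298 z 0.2803 F tool [1.1398 7.9077 2.5667]False
False
False
```

```bash
sed -i 's/sys.exit(\(.*\))$/sys.exit(int(\1))/' guard.py
python3 -m pendant '[[[0.83,0,-0.0013,0,0,0,0.01],[0.83,0,-0.0026,0,0,0,0.02]]]' >/dev/null; python3 guard.py 10 &&
python3 -m pendant '[[[0.83,0,-0.0013,0,0,0,0.01],[0.83,0,-0.0026,0,0,0,0.02]]]' >/dev/null && python3 guard.py 10 &&
python3 -m pendant '[[[0.83,0,-0.0026,0,0,0,0.02],[0.83,0.0001,-0.0052,0,0,0,0.04]]]' >/dev/null && python3 guard.py 10
```

```text
clk 7.75 t 0.5652 r 0.1298 z 0.2803 F tool [0.4962 7.6428 4.005 ]
clk 7.95 t 0.5853 r 0.1299 z 0.2802 F tool [1.8681 7.3087 3.4634]
clk 8.15 t 0.6247 r 0.1298 z 0.2802 F tool [0.729  8.1727 4.3185]
```

```bash
G="python3 guard.py 11"
python3 -m pendant '[[[0.83,0,-0.0013,0,0,0,0.01],[0.83,0,-0.0026,0,0,0,0.02]]]' >/dev/null && $G &&
python3 -m pendant '[[[0.83,0,-0.0013,0,0,0,0.01],[0.83,0,-0.0026,0,0,0,0.02]]]' >/dev/null && $G &&
python3 -m pendant '[[[0.83,0,-0.0013,0,0,0,0.01],[0.83,0,-0.0026,0,0,0,0.02]]]' >/dev/null && $G &&
python3 -m pendant '[[[0.83,0,-0.0013,0,0,0,0.01],[0.83,0,-0.0026,0,0,0,0.02]]]' >/dev/null && $G &&
python3 -m pendant '[[[0.83,0,-0.0013,0,0,0,0.01],[0.83,0,-0.0026,0,0,0,0.02]]]' >/dev/null && $G
```

```text
clk 8.35 t 0.6459 r 0.1299 z 0.2801 F tool [0.2581 6.4459 4.6504]
clk 8.55 t 0.6656 r 0.1299 z 0.2802 F tool [-0.0846  8.1867  3.6243]
clk 8.75 t 0.6850 r 0.1299 z 0.2802 F tool [0.4337 6.8257 3.9925]
clk 8.95 t 0.7050 r 0.1299 z 0.2801 F tool [-0.3586  7.4002  3.5375]
clk 9.15 t 0.7250 r 0.1299 z 0.2801 F tool [1.4018 7.8365 3.9683]
```

```bash
sed -i 's/int(.*)$/int(not 4.5<f[1]<float(sys.argv[1])))/' guard.py; G="python3 guard.py 10.5"
python3 -m pendant '[[[0.83,0,-0.0013,0,0,0,0.01]]]' >/dev/null && $G &&
python3 -m pendant '[[[0.83,0,-0.0013,0,0,0,0.01]]]' >/dev/null && $G &&
python3 -m pendant '[[[0.83,0,-0.0008,0,0,0,0.006]]]' >/dev/null && $G &&
python3 -m pendant '[[[0.83,0,-0.0008,0,0,0,0.006]]]' >/dev/null && $G &&
python3 -m pendant '[[[0.83,0,-0.0008,0,0,0,0.006]]]' >/dev/null && $G &&
python3 -m pendant '[[[0.83,0,-0.0008,0,0,0,0.006]]]' >/dev/null && $G &&
python3 -m pendant '[[[0.83,0,-0.0008,0,0,0,0.006]]]' >/dev/null && $G &&
python3 -m pendant '[[[0.83,0,-0.0008,0,0,0,0.006]]]' >/dev/null && $G &&
python3 -m pendant '[[[0.83,0,-0.0008,0,0,0,0.006]]]' >/dev/null && $G &&
python3 -m pendant '[[[0.83,0,-0.0008,0,0,0,0.006]]]' >/dev/null && $G
```

```text
File "guard.py", line 5
    print(not 4.5<f[1]<float(sys.argv[1])))
                                          ^
SyntaxError: unmatched ')'
```

```bash
sed -i '5,6d' guard.py; cat >> guard.py <<'E'
print("clk %.2f t %.4f r %.4f z %.4f"%(s["clock"],t,np.hypot(*d),s["tool_pos"][2]),"F tool",f)
sys.exit(int(not 4.5<f[1]<float(sys.argv[1])))
E
G="python3 guard.py 10.5"; $G &&
python3 -m pendant '[[[0.83,0,-0.0013,0,0,0,0.01]]]' >/dev/null && $G &&
python3 -m pendant '[[[0.83,0,-0.0008,0,0,0,0.006]]]' >/dev/null && $G &&
python3 -m pendant '[[[0.83,0,-0.0008,0,0,0,0.006]]]' >/dev/null && $G &&
python3 -m pendant '[[[0.83,0,-0.0008,0,0,0,0.006]]]' >/dev/null && $G &&
python3 -m pendant '[[[0.83,0,-0.0008,0,0,0,0.006]]]' >/dev/null && $G &&
python3 -m pendant '[[[0.83,0,-0.0008,0,0,0,0.006]]]' >/dev/null && $G &&
python3 -m pendant '[[[0.83,0,-0.0008,0,0,0,0.006]]]' >/dev/null && $G &&
python3 -m pendant '[[[0.83,0,-0.0008,0,0,0,0.006]]]' >/dev/null && $G &&
python3 -m pendant '[[[0.83,0,-0.0008,0,0,0,0.006]]]' >/dev/null && $G
```

```text
clk 9.25 t 0.7349 r 0.1299 z 0.2801 F tool [0.9844 7.4349 3.838 ]
clk 9.35 t 0.7449 r 0.1299 z 0.2802 F tool [1.1165 6.9915 3.4001]
clk 9.45 t 0.7515 r 0.1299 z 0.2801 F tool [1.1196 7.1942 3.4635]
clk 9.55 t 0.7575 r 0.1299 z 0.2801 F tool [0.6023 6.7045 3.2559]
clk 9.65 t 0.7637 r 0.1299 z 0.2801 F tool [-0.0308  8.0408  3.0896]
clk 9.75 t 0.7699 r 0.1299 z 0.2801 F tool [0.6127 7.2465 3.4584]
clk 9.85 t 0.7819 r 0.1299 z 0.2797 F tool [0.0582 0.2779 0.707 ]
```

The side force fell from about 7 N to 0, so something clicked. I'll check the ring's height before doing anything else.

```bash
python3 -m pendant '[[[0.83,0,0,0,0,0,0]]]' >/dev/null; python3 guard.py 10; python3 - <<'E'
from h import *
P={}
for n in("top","scene"):
    c=ctrl.calibration(n); im=ctrl.snapshot(n); cv2.imwrite(f"pics/{n}1.png",im)
    m=red(im); nn,l,st,ce=cv2.connectedComponentsWithStats(m)
    for i in range(1,nn):
        if st[i,4]>8: print(n,st[i],ce[i])
im=ctrl.snapshot("wrist"); cv2.imwrite("pics/w4.png",im)
E
```

```text
clk 9.95 t 0.7882 r 0.1299 z 0.2793 F tool [-0.4068 -0.1697  0.3925]
top [447 261  21  40 424] [457.1981 280.75  ]
top [625 376  15  24  82] [635.4146 385.3293]
scene [270 222   5   8  24] [271.5417 225.5417]
scene [157 242  33  25 378] [172.7434 254.0185]
scene [  0 284   3   8  18] [  0.7778 288.    ]
```

View pics/w4.png

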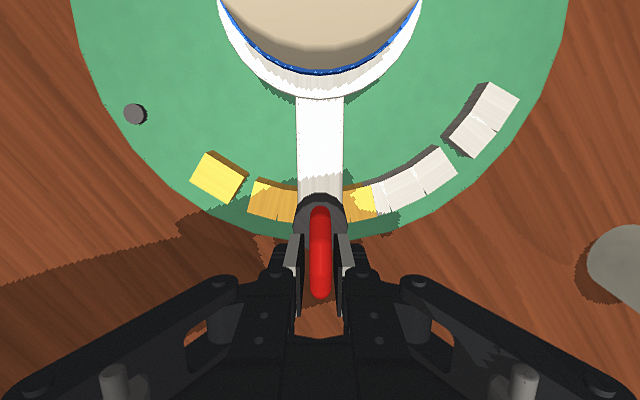

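The wrist view shows the boss between the two brass segments at (320,200), with the ring loose between the pads. I'll compare the ring's apparent extent with the home picture (w2) to get its height.

```bash
python3 - <<'E'
from h import *
K=ctrl.calibration("wrist")["intrinsics"]
# camera in tool frame (from present state), ring in radial plane: project outline for ring heights
s=ctrl.state();q=s["ee_rot"];R=Ro.from_quat([q[1],q[2],q[3],q[0]]).as_matrix();W=ctrl.calibration("wrist")["world_from_camera"]
Rc=R.T@W[:3,:3]; tc=R.T@(W[:3,3]-s["tool_pos"])
for n,tz in(("w2",.277),("w3",.2866),("w4",s["tool_pos"][2])):
    m=red(cv2.imread(f"pics/{n}.png")); st=max(cv2.connectedComponentsWithStats(m)[2][1:],key=lambda a:a[4])
    print(n,"rows",st[1],st[1]+st[3],"width",st[2])
    for h in(0,.006,.012,.0136):
        a=np.linspace(0,6.283,200)  # circles of ring outer outline in tool x-z plane
        X=np.c_[.023*np.cos(a),0*a,tz-(.108+h)+.023*np.sin(a)]
        p=(X-tc)@Rc; v=K[1,1]*p[:,1]/p[:,2]+K[1,2]; print("   h",h,"rows",v.min().round(1),v.max().round(1))
E
```

```text
w2 rows 206 301 width 23
   h 0 rows 207.7 305.0
   h 0.006 rows 211.4 313.2
   h 0.012 rows 215.5 322.1
   h 0.0136 rows 216.7 324.6
w3 rows 210 308 width 23
   h 0 rows 202.2 293.4
   h 0.006 rows 205.6 300.5
   h 0.012 rows 209.2 308.2
   h 0.0136 rows 210.2 310.4
w4 rows 206 300 width 23
   h 0 rows 206.4 302.3
   h 0.006 rows 210.1 310.2
   h 0.012 rows 214.0 318.9
   h 0.0136 rows 215.1 321.3
```

The outline fits a lift of 0 mm, not 12 mm, so the pin is home. I'll open, lift straight up and verify.

```bash
python3 -m pendant '[[[0.5,0,0,0,0,0,0],[0.4,0,0,0,0,0,0],[0.4,0,0,-0.02,0,0,0],[0.4,0,0,-0.06,0,0,0],[0.4,0,0,-0.1,0,0,0]]]'
python3 -m pendant '[[[0.4,-0.03,0,-0.02,0,0,0],[0.4,-0.07,0,-0.02,0,0,0],[0.4,-0.11,0,-0.02,0,0,0],[0.4,-0.13,0,-0.02,0,0,0],[0.4,-0.13,0,-0.02,0,0,0]]]'
python3 - <<'E'
from h import *
P={}
for n in("top","scene","wrist"):
    c=ctrl.calibration(n); im=ctrl.snapshot(n); cv2.imwrite(f"pics/{n}2.png",im)
    m=red(im); nn,l,st,ce=cv2.connectedComponentsWithStats(m)
    for i in range(1,nn):
        if st[i,4]>8:
            p=plane(c,ce[i],.108)[0]; d=p[:2]-C
            if abs(np.hypot(*d)-.13)<.03: print(n,st[i],ce[i],p,"t",np.arctan2(-d[0],-d[1])-T0); P[n]=(c,ce[i])
for a,b in (("wrist","scene"),("top","scene"),("wrist","top")):
    if a in P and b in P: print(a,b,tri(*P[a],*P[b]))
E
```

```text
clock: 10.6
tool_pos: [0.5266, -0.0815, 0.3793]
ee_rot: [-0.001, 0.888, 0.459, -0.001]
contact_force: [0.7, -0.1, 0.4]
finger_gap: 0.595
grasp_force: 0.0
clock: 11.1
tool_pos: [0.4507, -0.1892, 0.3994]
ee_rot: [0.0, 0.889, 0.458, -0.0]
contact_force: [0.5, 1.2, -0.6]
finger_gap: 0.603
grasp_force: 0.0
top [366 209  16  12  97] [373.0722 214.9588] [ 0.5265 -0.0813  0.108 ] t 0.7913267166840086
scene [257 221  18  11 114] [265.307  225.6579] [ 0.5237 -0.0828  0.108 ] t 0.802435563761575
wrist [312   0  14  60 784] [318.7003  28.0268] [ 0.5262 -0.0823  0.108 ] t 0.7888491797687702
wrist scene (array([ 0.5256, -0.0834,  0.1115]), np.float64(0.0008296506719233203))
top scene (array([ 0.5256, -0.0822,  0.1098]), np.float64(0.00281775558663576))
wrist top (array([ 0.5267, -0.0817,  0.1051]), np.float64(0.0001514462048092719))
```

```bash
python3 -m pendant '[[[0.4,0,0,0,0,0,0],[0.4,0,0,0,0,0,0]]]' >/dev/null; python3 -c "
from station import ctrl
print(ctrl.close_job())"
```

```text
the job is handed in; nothing more can be done
None
```

The job is handed in: the swivel holder is in its next notch clockwise, at about 0.79 rad, with the pin home as far as the cameras show (ring about 109 ± 3 mm up, 108 when home) and the gripper clear; it took about 11.5 s of the 48 s, and I saw no contact with the other things on the bench.

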